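Empty the polishing machine's catch tray and fasten its lid

TASK

Empty the polishing machine: move every finished brass weight from its catch tray into the grey tote, each resting on the tote's floor and not on another. Then swing the open lid shut over the tray, and fasten both quarter-turn studs: line each wing up with the slot marks, push it in through the plate, and turn it a quarter turn clockwise so that it stays in, locked. Leave the screwdriver, the telephone handset and the jar where they are.

Things in the scene. Friction and masses are not known exactly. Their poses are not given: they have to be found in the camera images.
- machine: bench polishing machine, fixed, grey; origin at table height below the middle of its tray part; x points roughly away from the robot, z up. Lid and tray span x -118 to +91, y -156 to +156 mm. A housing 70 mm high adjoins at y +157 to +307 mm (x -118 to +87), and a steel barrel 170 mm high at y +260 to +390 mm
- tray (a point): middle of the catch tray's rubber floor, 15 mm above the table, axes as the machine's. The tray is 150 mm (x) by 300 mm (y) inside; a step 12 mm high and 18 mm wide (55 mm at the far side) runs round its edge, leaving a 77 by 264 mm bed (x -57 to +20 mm); rim 60 mm above the floor. In front (to -x) a ledge, 51 mm above the floor
- slot_left (a point): middle of the left slot (8.5 mm wide, 29 mm long along the machine's x) at the top face of the 6 mm steel plate on the ledge, 66 mm above the table; under the lid when that is shut
- slot_right (a point): the same for the right slot
- lid (a joint): angle of the aluminium lid (6 mm thick, 312 mm wide along y, 206 mm from hinge to front edge) in rad: 0 shut, 1.75 fully open (leaning back, away from the robot). Its stiff hinge stays where it is left; about 0.9 N m at most turns it
- lid_hinge (a point): middle of the lid's hinge line, at the far top edge of the tray (76.5 mm above the table), on the lid's inner face; the line runs along the machine's y
- lid_edge (a point): middle of the lid's free edge, on its outer face (the face that is on top when shut and turned away from the robot when open); this frame's z points out of the outer face and its -x from the hinge to the edge. No handle: the lid is pushed on its outer face
- stud_left_grip (a point): left stud (+y side), captive in the lid near its free edge: point on its axis inside its steel wing, a flat grip 36 mm long (this frame's x), 10 mm thick (y), 28 mm high (z, out of the lid's outer face). The point is 10 mm below the wing's top, 18 mm above its underside; not pushed in, that underside is 16 mm off the lid's outer face
- stud_left (a joint): turn of that stud, rad, growing clockwise seen from outside the lid. 0: the 20 x 5 mm cross bar under the lid (parallel to the wing) lines up with the slot: wing along the machine's x, in line with two black dashes on the lid. About 1.57: locked, wing across. Stops at -1.45 and 1.65. The bar enters the slot only within about 0.15 rad of 0; once through it turns freely
- stud_left_push (a joint): how far that stud is pushed in, m: 0 out, 0.016 fully. A spring (3 N at first, 7 N at the end) pushes it out. With the lid shut the bar meets the slotted plate at 0.002 and is through it beyond 0.012; if then turned, the spring holds it up against the plate's underside at about 0.012; let go unturned it springs out
- stud_right_grip (a point): right stud (-y side), captive in the lid near its free edge: point on its axis inside its steel wing, a flat grip 36 mm long (this frame's x), 10 mm thick (y), 28 mm high (z, out of the lid's outer face). The point is 10 mm below the wing's top, 18 mm above its underside; not pushed in, that underside is 16 mm off the lid's outer face
- stud_right (a joint): turn of that stud, rad, growing clockwise seen from outside the lid. 0: the 20 x 5 mm cross bar under the lid (parallel to the wing) lines up with the slot: wing along the machine's x, in line with two black dashes on the lid. About 1.57: locked, wing across. Stops at -1.45 and 1.65. The bar enters the slot only within about 0.15 rad of 0; once through it turns freely
- stud_right_push (a joint): how far that stud is pushed in, m: 0 out, 0.016 fully. A spring (3 N at first, 7 N at the end) pushes it out. With the lid shut the bar meets the slotted plate at 0.002 and is through it beyond 0.012; if then turned, the spring holds it up against the plate's underside at about 0.012; let go unturned it springs out
- tote: loose grey open plastic box, 190 (its x) by 250 (its y) by 55 mm high, walls and floor 5 mm, 1 kg; origin under its middle, on the table
- weight1_center (a point): polished brass knob weight (about 0.3 kg): round body 44 mm across and 24 mm high, with a round knob 16 mm across standing 18 mm above it on the axis, 42 mm high in all. The point is at its centre half-way up (21 mm above the underside, 3 mm below the body's top face); its z axis runs up through the knob. Absent weights give None
- weight2_center (a point): polished brass knob weight (about 0.3 kg): round body 44 mm across and 24 mm high, with a round knob 16 mm across standing 18 mm above it on the axis, 42 mm high in all. The point is at its centre half-way up (21 mm above the underside, 3 mm below the body's top face); its z axis runs up through the knob. Absent weights give None
- weight3_center (a point): polished brass knob weight (about 0.3 kg): round body 44 mm across and 24 mm high, with a round knob 16 mm across standing 18 mm above it on the axis, 42 mm high in all. The point is at its centre half-way up (21 mm above the underside, 3 mm below the body's top face); its z axis runs up through the knob. Absent weights give None
- weight4_center (a point): polished brass knob weight (about 0.3 kg): round body 44 mm across and 24 mm high, with a round knob 16 mm across standing 18 mm above it on the axis, 42 mm high in all. The point is at its centre half-way up (21 mm above the underside, 3 mm below the body's top face); its z axis runs up through the knob. Absent weights give None
- weight5_center (a point): polished brass knob weight (about 0.3 kg): round body 44 mm across and 24 mm high, with a round knob 16 mm across standing 18 mm above it on the axis, 42 mm high in all. The point is at its centre half-way up (21 mm above the underside, 3 mm below the body's top face); its z axis runs up through the knob. Absent weights give None
- screwdriver: bystander: screwdriver lying on the table
- handset: bystander: black telephone handset lying on the table, 220 mm long, 45 mm high
- polish: bystander: jar of polish, 52 mm across, 110 mm high
There are look-alikes about, which are no part of the job. Leave any blue look-alike of the part that bears weight2_center alone.

How it is judged:
By the outcome, as a careful person would: the job done as asked, in the order asked, and still so for the second after the job is handed in, with the robot touching nothing.
Of weight1, weight2, weight3, weight4, weight5 only 3 to 5 are there at a start; the rules pass over those that are not, and their reading is None.
At some moment in a run one of weight1, weight2, weight3, weight4, weight5 may be knocked a few centimetres aside while the robot is not near it.
Once in a run the grip may slacken for a moment while it holds something.
It also fails if it takes over 210 s, if anything falls off the work surface, if the arm or the gripper's body presses on something with over 40 N, if the wrist force passes 120 N, or if a joint passes its speed limit or range.

ROBOT

A 6-joint arm with a two-finger parallel gripper is mounted at the origin on the work surface. World frame = base frame: x ahead of the robot, y to its left, z up, the work surface at z = 0. Lengths are in m, angles in rad, forces in N, time in s.
With the tool pointing down it reaches from about 0.25 to 0.85 m from the base axis. Payload 12.5 kg.
Tool frame: the origin (TCP) lies at the very end of the fingers, on their centre line; the grasp point (between the pads) lies 19 mm behind it; z points along the fingers, y is the line along which they close (so a half turn about z gives the same grasp; the last joint's range is limited). The gripper opens to 93 mm and grips with 3 to 60 N. Pads are 15 mm wide; open, the fingers measure 128 mm over their backs; the gripper's body (75 mm by 188 mm) begins 65 mm behind the grasp point.
Start: joints at [1.123, 0.351, 1.652, -0, 1.139, -0.085], TCP at [0.195, 0.514, 0.219] pointing down, gripper open.
Joint ranges: [-2.75, 2.75], [-0.79, 2.1], [0.01, 2.65], [-1.57, 4.71], [0.07, 3.14], [-2.87, 2.87]. Speed limits (rad/s): [2.22, 2.22, 2.79, 3.14, 3.14, 3.14].

INTERFACE

Orientations are given as a unit quaternion [w, x, y, z].
In Python, from cell import sensors, imaging, bot gives the robot as it stands. The module is installed in compiled form; this text tells all that it offers.
- The arm moves only by the shell command python3 -m crank 'ROWS' [OPENING] [FORCE]. ROWS is JSON, a list of rows, each a list of 6 numbers: the shift along the tool's x, y, z each as a share of 0.06 m, from -1 to 1, then the turn, a rotation vector about the tool's x, y, z each as a share of 5 degrees, from -1 to 1. A call has 1 to 12 rows; each row shifts and turns the commanded pose from where the row before left it, along the tool's axes as they then stand; what a row does not reach is not made up. A row lasts 1/8 s, in which the tool goes at most 62.5 mm and 10.7 degrees, less where a joint would pass 70% of its speed; a pose out of reach is approached as far as the arm can. A call with a number of a shift or a turn outside -1 to 1 is refused whole. A call with a gripper value outside its range is refused whole. OPENING is the opening, from 0 (shut) to 1 (fully open), set as the call begins (- or left out, the last holds). The fingers move at their own pace and stop on an object; FORCE is the grip in N (left out, the last holds). Time passes only in rows, so rows that do not move let the fingers close. It gives the time, the measured TCP pose, the force, the opening and the grip force at its end, in the units of the state.
- sensors.read_state(): the state, without advancing time (a new reading comes with each control period).
- imaging.capture(name): name is "scene" or "top" or "wrist"; returns a dict with "color" (400x640x3 uint8, red, green, blue), "z_map" (400x640 float32, m along the optical axis (not along the pixel's ray), 0 where there is no reading), "mtx" (3x3 intrinsics, pixels), "k1" (the pictures are not rectified: a ray, as slopes to the right and down, at radius r is drawn at 1 + k1 r^2 times it, then the intrinsics apply), "eye" and "attitude" of the camera in the world; the wrist camera has in their place "mount" (4x4, takes a point from camera to tool coordinates, whose origin is the TCP and whose axes are the flange's). Camera axes: x right, y down, z forward; pixel columns grow to the right and rows downward; lengths in m; the calibration is good to about 2 mm. A picture is of the moment at which its call begins: read the wrist's pose just before it.
- bot.sign_off(): hands the job in; it is judged then, once.
The state is a dict: "clock": time; "q": joint angles; "joint_velocities": joint speeds; "tau": joint torques, N m; "ee_pos": TCP position; "eef_rot": TCP orientation; "force": force on the tool from outside, world axes, zero at the start; "moment": the same for the moment, N m; "grip_width": finger opening in m; "gripper_force": force on a finger pad.
Only numpy, scipy, OpenCV 4.12 (cv2) and the standard library are available. Lean on these libraries where they do the work, as an engineer would, in place of code of your own. Each camera call takes 0.05 s, during which the arm holds its last target. There are 200 camera calls.

## Working session

There is one attempt and no reset: what is moved stays moved. The work goes in short steps, Python scripts to look and compute and a shell command to move; the robot and the scene stay as the last step left them, time stands still between calls to the robot, and variables do not carry over. Pictures are saved under pics/ and viewed, at most 14 in all, crops included, and the job is handed in when it is done.

```bash
mkdir -p pics; cat > h.py <<'E'
import numpy as np, cv2
from cell import sensors, imaging, bot
from scipy.spatial.transform import Rotation as R
def rot(q): return R.from_quat([q[1],q[2],q[3],q[0]]).as_matrix()
def cap(name):
    s=sensors.read_state(); c=imaging.capture(name)
    if 'mount' in c:
        T=np.eye(4);T[:3,:3]=rot(s['eef_rot']);T[:3,3]=s['ee_pos'];M=T@np.array(c['mount'])
        c['Rw'],c['tw']=M[:3,:3],M[:3,3]
    else:
        a=np.array(c['attitude']); c['Rw']=rot(a) if a.size==4 else a; c['tw']=np.array(c['eye'])
    return c
def cloud(c):
    "world xyz per pixel (NaN if no depth)"
    v,u=np.mgrid[0:400,0:640].astype(np.float64)
    K=np.array(c['mtx']); d=np.array([c['k1'],0,0,0,0])
    n=cv2.undistortPoints(np.stack([u.ravel(),v.ravel()],1)[:,None],K,d)[:,0]
    z=c['z_map'].astype(float).ravel().copy(); z[z<=0]=np.nan
    P=np.c_[n*z[:,None],z]@c['Rw'].T+c['tw']
    return P.reshape(400,640,3)
def proj(c,p):
    q=(np.atleast_2d(p)-c['tw'])@c['Rw']
    r,_=cv2.projectPoints(q,np.zeros(3),np.zeros(3),np.array(c['mtx']),np.array([c['k1'],0,0,0,0.]));return r[:,0]
def save(c,f,crop=None,scale=1):
    im=c['color'][:,:,::-1]
    if crop: u0,v0,u1,v1=crop; im=im[v0:v1,u0:u1]
    cv2.imwrite('pics/'+f,cv2.resize(im,None,fx=scale,fy=scale,interpolation=cv2.INTER_CUBIC))
E
python3 - <<'E'
from h import *
import pickle
for n in('scene','top'):
    c=cap(n);save(c,n+'0.png',scale=1.25);pickle.dump(c,open(n+'0.pkl','wb'));print(n,c['tw'],c['Rw'].round(2).tolist(),c['k1'])
print(sensors.read_state())
E
```

```text
scene [ 1.16789936 -0.21500601  1.08936607] [[0.28, 0.82, -0.5], [0.96, -0.24, 0.15], [0.01, -0.53, -0.85]] -0.06729318213939307
top [ 0.4450314  -0.00791816  1.01504102] [[0.02, -0.99, 0.13], [-1.0, -0.02, -0.0], [0.0, -0.13, -0.99]] -0.08295380326825878
{'clock': 0.1, 'q': array([ 1.12342071e+00,  3.51176369e-01,  1.65235452e+00, -2.14013592e-05,
        1.13913713e+00, -8.46006305e-02]), 'joint_velocities': array([ 7.47395990e-04, -1.05540686e-03, -5.95177858e-05,  1.73939562e-03,
        1.77590368e-04,  4.30724172e-04]), 'tau': array([ 3.68166666e-04, -4.98033750e+01, -2.85704899e+01,  7.00296904e-02,
        2.39923771e-02,  1.61448088e-05]), 'ee_pos': array([0.19502138, 0.51392182, 0.21816067]), 'eef_rot': array([-1.31962072e-04,  1.80390041e-01,  9.83595010e-01, -5.21329514e-04]), 'force': array([-0.23329359,  0.17500844, -0.08517896]), 'moment': array([-0.03871754, -0.01113639, -0.01436053]), 'gripper_force': 0.0, 'grip_width': 0.09314725860519037}
```

View pics/scene0.png

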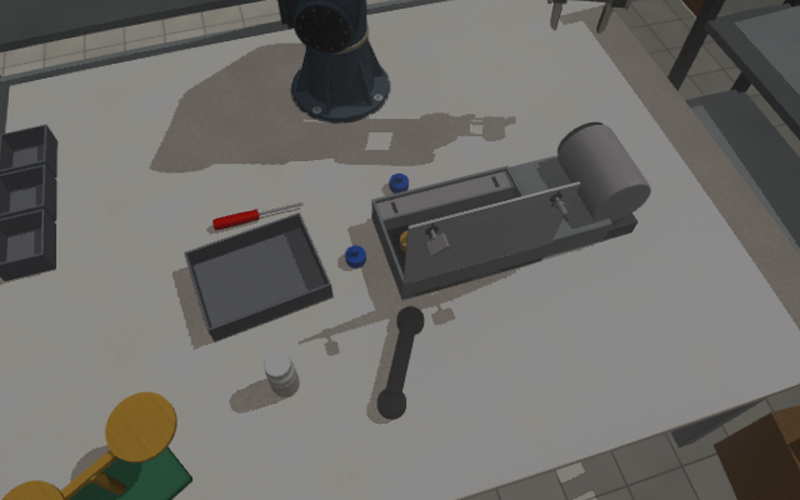

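View pics/top0.png

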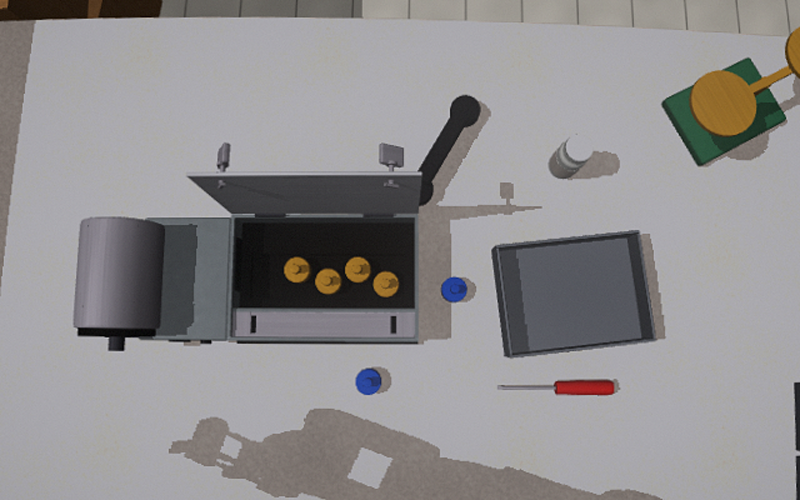

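The scene view shows the machine with its lid open at (500,230), tote (260,275), screwdriver (255,215), handset (400,360) and jar (282,375). The top view shows four brass weights in the tray at (297,270), (328,281), (358,269) and (386,284). Two blue look-alikes stand on the table at (454,289) and (369,381) and are not to be touched. The slots are at (254,324) and (394,324).

```bash
python3 - <<'E'
from h import *
import pickle
c=pickle.load(open('top0.pkl','rb'));P=cloud(c);im=c['color'].astype(int)
r,g,b=im[...,0],im[...,1],im[...,2]
def px(u,v): return P[int(round(v/1.25)),int(round(u/1.25))].round(4)
# slots: dark pixels within plate
for u in(254,394):
    v0,v1,u0,u1=int(305/1.25),int(345/1.25),int((u-12)/1.25),int((u+12)/1.25)
    m=(im[v0:v1,u0:u1].sum(2)<120); ys,xs=np.nonzero(m)
    print('slot px',xs.mean()+u0,ys.mean()+v0,m.sum(),ys.min()+v0,ys.max()+v0)
    # intersect ray with plate z
    K=np.array(c['mtx']); n=cv2.undistortPoints(np.array([[[xs.mean()+u0,ys.mean()+v0]]]),K,np.array([c['k1'],0,0,0,0]))[0,0]
    d=c['Rw']@np.r_[n,1]; t=(0.066-c['tw'][2])/d[2]; print('slot',(c['tw']+t*d).round(4))
print('plate pts',px(300,322),px(240,322),px(410,322),'floor',px(270,300),'step',px(300,225))
m=((r-b>50)&(r>90)).astype(np.uint8); m[:, :180]=0
n,l,s,ce=cv2.connectedComponentsWithStats(m)
for i in range(1,n):
    if 20<s[i,4]<1500:
        Q=P[l==i];Q=Q[np.isfinite(Q[:,0])]; z=Q[:,2]
        k=Q[z>z.max()-.008]; bb=Q[(z<z.max()-.012)]
        print('brass',ce[i]*1.25,s[i,4],z.max().round(4),'knob',np.median(k,0).round(4),len(k),'body',bb.mean(0).round(4), 'ext',Q.min(0).round(3),Q.max(0).round(3))
m=((b-r>50)).astype(np.uint8);n,l,s,ce=cv2.connectedComponentsWithStats(m)
for i in range(1,n):
    if s[i,4]>60: print('blue',ce[i]*1.25,P[l==i].mean(0).round(3),np.nanmax(P[l==i][:,2]).round(3))
# tote floor
Z=P[...,2]; reg=np.zeros_like(Z,bool); reg[175:295,385:535]=1
m=reg&(Z>.045)&(Z<.065); q=P[m][:,:2].astype(np.float32); print('tote rim',cv2.minAreaRect(q),m.sum(),'floor',px(575,295))
# machine tray: rim points z ~.075
m=(Z>.068)&(Z<.08)&(P[...,1]<.45); 
E=P[m]; print('rim',E.min(0),E.max(0)); 
m=(Z>.060)&(Z<.072)&(im.mean(2)>90);E=P[m][:,:2].astype(np.float32);n,l,s,ce=cv2.connectedComponentsWithStats(m.astype(np.uint8));i=1+np.argmax(s[1:,4]);print('plate rect',cv2.minAreaRect(P[l==i][:,:2].astype(np.float32)),s[i,4])
# lid plane & studs
reg=np.zeros_like(Z,bool);reg[142:165,200:330]=1; L=P[reg&(Z>.1)];ct=np.mean(L,0);print('lid n',np.linalg.svd(L-ct)[2][2],ct)
for u,v in((223,155),(391,153),(190,173),(420,172),(422,215),(232,215)):print(u,v,px(u,v))
E
```

```text
slot px 202.1869918699187 258.7317073170732 123 244 274
slot [0.4467 0.2382 0.066 ]
slot px 314.15625 255.94791666666666 96 244 274
slot [0.4583 0.009  0.066 ]
plate pts [0.4504 0.1605 0.0654] [0.4476 0.2598 0.0648] [ 0.4548 -0.0194  0.0649] floor [nan nan nan] step [0.619  0.1751 0.0259]
brass [794.21532847  49.11040146] 274 0.1666 knob [ 0.9118 -0.6456  0.1622] 268 body [nan nan nan] ext [ 0.868 -0.659  0.157] [ 0.953 -0.633  0.167]
brass [295.91612378 269.4014658 ] 307 0.0587 knob [0.5396 0.1763 0.0558] 37 body [0.54   0.1761 0.0368] ext [0.52  0.156 0.011] [0.561 0.203 0.059]
brass [356.89092357 269.16799363] 314 0.059 knob [0.542  0.0721 0.056 ] 41 body [0.5428 0.0722 0.0381] ext [0.522 0.052 0.015] [0.564 0.093 0.059]
brass [327.12539432 280.76498423] 317 0.0609 knob [0.5218 0.1216 0.0555] 42 body [0.5219 0.1219 0.0379] ext [0.502 0.102 0.012] [0.545 0.143 0.061]
brass [385.30478395 283.7037037 ] 324 0.0591 knob [0.519  0.0234 0.0556] 44 body [0.5193 0.0234 0.0377] ext [0.498 0.003 0.012] [0.543 0.043 0.059]
brass [585.05903491 387.5       ] 487 0.0287 knob [ 0.3511 -0.3225  0.
[... 203 characters left out ...]
im ((0.5103573203086853, -0.29644373059272766), (0.19094349443912506, 0.2517834007740021), 7.2892351150512695) 1210 floor [ 0.5094 -0.3102  0.0024]
rim [ 0.41591202 -0.31044234  0.06800056] [0.76178998 0.43155608 0.07999389]
plate rect ((0.4495078921318054, 0.12019813060760498), (0.048983555287122726, 0.2956404387950897), 1.4852198362350464) 3132
lid n [-0.99880601 -0.01851582  0.04520753] [0.63717823 0.10031581 0.20440308]
223 155 [0.6684 0.2386 0.2724]
391 153 [0.68   0.0132 0.2601]
190 173 [0.6407 0.2768 0.2834]
420 172 [ 0.6472 -0.0256  0.2814]
422 215 [ 6.466e-01 -3.840e-02  1.000e-04]
232 215 [0.6249 0.2801 0.0746]<stdin>:21: RuntimeWarning: Mean of empty slice.
  ret = um.true_divide(
```

```bash
python3 - <<'E'
from h import *
import pickle
c=pickle.load(open('top0.pkl','rb'));a=c['color'][100:285,140:345][:,:,::-1]
cv2.imwrite('pics/crop1.png',cv2.resize(np.clip(a.astype(float)*1.8,0,255).astype(np.uint8),None,fx=3.2,fy=3.2,interpolation=cv2.INTER_CUBIC))
E
```

```text
(no output)
```

View pics/crop1.png

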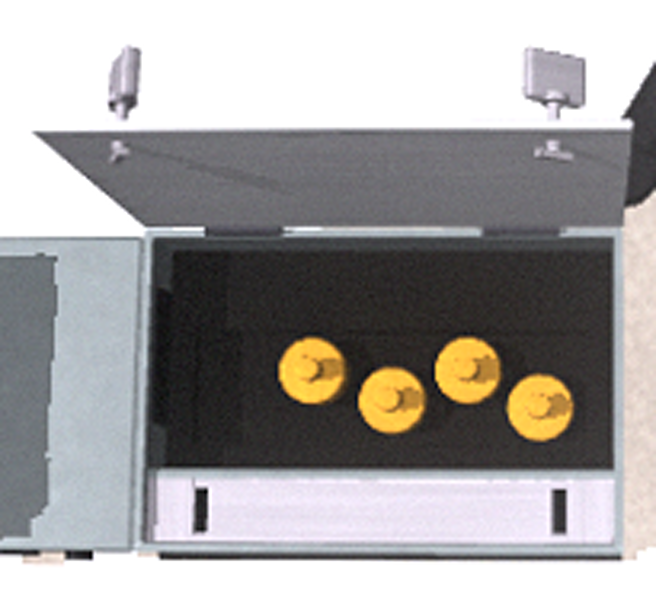

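The crop confirms four upright brass weights, at crop pixels (312,370), (392,398), (467,370) and (540,407). The blue ones are on the table outside the tray, so they don't match. I'll move over the tray.

```bash
cat >> h.py <<'E'
def ax(yaw): # desired tool axes: tool x=-mx, y=my, z down
    c,s=np.cos(yaw),np.sin(yaw); return np.array([[-c,-s,0],[-s,c,0],[0,0,-1.]])
def to(p,yaw=None,s=None):
    s=s or sensors.read_state(); M=rot(s['eef_rot']); d=M.T@(np.array(p)-s['ee_pos'])/.06
    o='pos units %s'%d.round(2)
    if yaw is not None: o+=' rot units %s'%(np.degrees(R.from_matrix(M.T@ax(yaw)).as_rotvec())/5).round(2)
    return o
def st():
    s=sensors.read_state();return 't %.1f p %s f %s w %.4f gf %.1f'%(s['clock'],s['ee_pos'].round(4),s['force'].round(1),s['grip_width'],s['gripper_force'])
E
python3 -m crank '[[0,0,-0.7,0,0,-0.88],[0,0,0,0,0,-0.88],[0,0,0,0,0,-0.88],[0,0,0,0,0,-0.88],[0,0,0,0,0,-0.88],[-0.7,-0.7,0,0,0,0],[-0.7,-0.7,0,0,0,0],[-0.7,-0.7,0,0,0,0],[-0.7,-0.7,0,0,0,0],[-0.7,-0.7,0,0,0,0],[-0.7,-0.7,0,0,0,0]]' 0.5 40
python3 -m crank '[[-0.3,-0.7,0,0,0,0],[-0.3,-0.7,0,0,0,0],[0,-0.7,0,0,0,0],[0,-0.7,0,0,0,0],[0,0,0,0,0,0]]'
python3 - <<'E'
from h import *
import pickle
print(st(),to([.5,.1,.26],.023))
c=cap('wrist');pickle.dump(c,open('w1.pkl','wb'));save(c,'w1.png')
c=cap('top');P=cloud(c);pickle.dump(c,open('top1.pkl','wb'))
E
```

```text
clock: 1.48
ee_pos: [0.4535, 0.266, 0.2605]
eef_rot: [-0.0, -0.011, 1.0, -0.0]
force: [0.5, 1.7, 0.4]
grip_width: 0.0468
gripper_force: 0.0
clock: 2.1
ee_pos: [0.4919, 0.0984, 0.2605]
eef_rot: [-0.0, -0.009, 1.0, -0.0]
force: [0.3, -0.1, -0.7]
grip_width: 0.0468
gripper_force: 0.0
t 2.1 p [0.4919 0.0984 0.2605] f [ 0.3 -0.1 -0.7] w 0.0468 gf 0.0 pos units [-0.14  0.02  0.01] rot units [-0.   -0.01 -0.06]
```

View pics/w1.png

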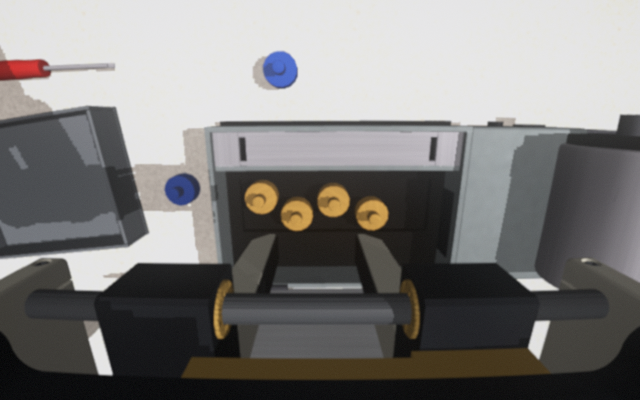

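The wrist view shows the weights at (261,198), (297,214), (334,200), (372,214) and the slots at (243,148), (433,148). The tray's left part is empty.

```bash
cat >> h.py <<'E'
def brass(c,box=(.46,.64,-.05,.3)):
    P=cloud(c);im=c['color'].astype(int)
    m=((im[...,0]-im[...,2]>50)&(im[...,0]>80)&(P[...,0]>box[0])&(P[...,0]<box[1])&(P[...,1]>box[2])&(P[...,1]<box[3])&(P[...,2]<.15)).astype(np.uint8)
    n,l,s,ce=cv2.connectedComponentsWithStats(m);out=[]
    for i in range(1,n):
        if s[i,4]>80:
            Q=P[l==i];t=np.percentile(Q[:,2],97);k=Q[Q[:,2]>t-.006]
            out.append(np.r_[k.mean(0),len(k),s[i,4]].round(4))
    return out
E
python3 - <<'E'
from h import *
import pickle
c=pickle.load(open('w1.pkl','rb'));P=cloud(c);im=c['color'].astype(int)
for b in brass(c): print(b,to([b[0],b[1],.041],.023))
print('top');[print(b) for b in brass(pickle.load(open('top0.pkl','rb')))]
K=np.array(c['mtx'])
for u in(243,433):
    v0,u0=130,u-10; m=(im[v0:v0+32,u0:u0+20].sum(2)<200);n,l,s,ce=cv2.connectedComponentsWithStats(m.astype(np.uint8));i=1+np.argmax(s[1:,4])
    n=cv2.undistortPoints((ce[i]+[u0,v0])[None,None],K,np.array([c['k1'],0,0,0,0]))[0,0]
    d=c['Rw']@np.r_[n,1]; t=(0.066-c['tw'][2])/d[2]; print('slot',s[i],ce[i]+[u0,v0],(c['tw']+t*d).round(4))
E
```

```text
[5.198e-01 2.360e-02 5.630e-02 1.220e+02 8.700e+02] pos units [-0.44 -1.29  3.66] rot units [ 0.   -0.   -0.03]
[5.224e-01 1.214e-01 5.660e-02 1.140e+02 8.420e+02] pos units [-0.52  0.34  3.66] rot units [ 0.   -0.   -0.03]
[5.435e-01 7.190e-02 5.650e-02 1.110e+02 8.360e+02] pos units [-0.85 -0.49  3.66] rot units [ 0.   -0.   -0.03]
[5.410e-01 1.754e-01 5.660e-02 1.150e+02 8.100e+02] pos units [-0.84  1.23  3.66] rot units [ 0.   -0.   -0.03]
top
[5.398e-01 1.758e-01 5.570e-02 3.800e+01 3.120e+02]
[5.425e-01 7.200e-02 5.600e-02 4.100e+01 3.210e+02]
[5.215e-01 1.220e-01 5.570e-02 4.400e+01 3.220e+02]
[5.19e-01 2.35e-02 5.58e-02 4.40e+01 3.29e+02]
slot [ 8  9  4 21 74] [242.41891892 149.2972973 ] [0.4529 0.0086 0.066 ]
slot [ 7  8  6 21 73] [432.53424658 148.39726027] [0.4476 0.2376 0.066 ]
```

```bash
python3 -m crank '[[-0.22,-0.65,0,0,0,0],[-0.22,-0.64,0,0,0,0],[0,0,0.9,0,0,0],[0,0,0.9,0,0,0],[0,0,0.9,0,0,0],[0,0,0.6,0,0,0],[0,0,0.34,0,0,0],[0,0,0,0,0,0]]' 0.4 40
python3 -m crank '[[0,0,0,0,0,0],[0,0,0,0,0,0],[0,0,0,0,0,0],[0,0,0,0,0,0]]' 0 40
python3 -m crank '[[0,0,-0.4,0,0,0],[0,0,-0.8,0,0,0],[0,0,-0.7,0,0,0],[0,0,0,0,0,0]]'
python3 - <<'E'
from h import *
T=np.array([.5104,-.2964]);a=np.radians(7.29);Rt=np.array([[np.cos(a),-np.sin(a)],[np.sin(a),np.cos(a)]])
for x in(.045,-.045):
    for y in(-.06,.0,.06):
        p=T+Rt@[x,y];print(x,y,p.round(3),to([*p,.16],.023))
E
```

```text
clock: 3.2
ee_pos: [0.5196, 0.0248, 0.041]
eef_rot: [-0.001, -0.011, 1.0, 0.0]
force: [-0.1, 0.0, 0.0]
grip_width: 0.0369
gripper_force: 0.0
clock: 3.7
ee_pos: [0.5202, 0.0237, 0.0426]
eef_rot: [0.0, -0.011, 1.0, 0.0]
force: [0.1, 3.4, 2.3]
grip_width: 0.0146
gripper_force: 40.0
clock: 4.2
ee_pos: [0.5212, 0.0234, 0.1585]
eef_rot: [0.002, -0.011, 1.0, -0.0]
force: [-0.2, -0.9, -3.5]
grip_width: 0.0148
gripper_force: 40.0
0.045 -0.06 [ 0.563 -0.35 ] pos units [-0.56 -6.24 -0.02] rot units [-0.    0.05 -0.02]
0.045 0.0 [ 0.555 -0.291] pos units [-0.45 -5.25 -0.02] rot units [-0.    0.05 -0.02]
0.045 0.06 [ 0.547 -0.231] pos units [-0.35 -4.25 -0.02] rot units [-0.    0.05 -0.02]
-0.045 -0.06 [ 0.473 -0.362] pos units [ 0.93 -6.4  -0.03] rot units [-0.    0.05 -0.02]
-0.045 0.0 [ 0.466 -0.302] pos units [ 1.04 -5.41 -0.03] rot units [-0.    0.05 -0.02]
-0.045 0.06 [ 0.458 -0.243] pos units [ 1.14 -4.41 -0.03] rot units [-0.    0.05 -0.02]
```

```bash
python3 -m crank '[[-0.07,-0.78,0,0,0,0],[-0.07,-0.78,0,0,0,0],[-0.07,-0.78,0,0,0,0],[-0.07,-0.78,0,0,0,0],[-0.07,-0.78,0,0,0,0],[-0.07,-0.78,0,0,0,0],[-0.07,-0.78,0,0,0,0],[-0.07,-0.78,0,0,0,0],[0,0,0,0,0,0]]'
python3 -m crank '[[0,0,0.7,0,0,0],[0,0,0.7,0,0,0],[0,0,0.4,0,0,0],[0,0,0.26,0,0,0],[0,0,0,0,0,0]]'
```

```text
clock: 5.32
ee_pos: [0.5603, -0.3524, 0.1531]
eef_rot: [-0.001, -0.009, 1.0, 0.001]
force: [0.1, 1.0, -3.4]
grip_width: 0.015
gripper_force: 40.0
clock: 5.95
ee_pos: [0.5613, -0.349, 0.0315]
eef_rot: [-0.001, -0.011, 1.0, 0.001]
force: [-0.1, -0.2, -3.8]
grip_width: 0.0151
gripper_force: 40.0
```

```bash
python3 -m crank '[[0,0,0.03,0,0,0],[0,0,0,0,0,0],[0,0,0,0,0,0]]' 0.4
python3 -m crank '[[0,0,-0.9,0,0,0],[0,0,-0.9,0,0,0],[0,0,-0.4,0,0,0],[0.05,0.8,0,0,0,0],[0.05,0.8,0,0,0,0],[0.05,0.8,0,0,0,0],[0.05,0.8,0,0,0,0],[0.05,0.8,0,0,0,0],[0.05,0.8,0,0,0,0],[0,0,0,0,0,0]]'
python3 - <<'E'
from h import *
c=cap('top');print(*brass(c),'tote',*brass(c,(.4,.62,-.42,-.16)),sep='\n')
for b in brass(c): print(to([b[0]+.001,b[1],.041],.023))
E
```

```text
clock: 6.32
ee_pos: [0.5617, -0.3502, 0.0312]
eef_rot: [0.0, -0.011, 1.0, -0.0]
force: [0.5, 0.3, -0.2]
grip_width: 0.0359
gripper_force: 0.0
clock: 7.58
ee_pos: [0.5372, -0.0601, 0.1632]
eef_rot: [0.0, -0.012, 1.0, 0.0]
force: [-0.0, -1.2, 0.4]
grip_width: 0.037
gripper_force: 0.0
[5.395e-01 1.753e-01 5.610e-02 3.900e+01 3.390e+02]
[5.427e-01 7.220e-02 5.540e-02 4.100e+01 3.330e+02]
[5.215e-01 1.217e-01 5.590e-02 4.300e+01 3.390e+02]
tote
[ 5.590e-01 -3.486e-01  4.600e-02  3.400e+01  2.710e+02]
pos units [-0.14  3.95  2.04] rot units [-0.    0.01  0.  ]
pos units [-0.15  2.23  2.04] rot units [-0.    0.01  0.  ]
pos units [0.18 3.06 2.04] rot units [-0.    0.01  0.  ]
```

Next is the weight at (.5427,.0722), going to tote slot (.045,+.06).

```bash
python3 -m crank '[[-0.05,0.75,0,0,0,0],[-0.05,0.75,0,0,0,0],[-0.05,0.73,0,0,0,0],[0,0,0,0,0,0],[0,0,0.8,0,0,0],[0,0,0.8,0,0,0],[0,0,0.43,0,0,0],[0,0,0,0,0,0]]' 0.4
python3 -m crank '[[0,0,0,0,0,0],[0,0,0,0,0,0],[0,0,0,0,0,0],[0,0,0,0,0,0]]' 0 40
python3 -m crank '[[0,0,-0.4,0,0,0],[0,0,-0.8,0,0,0],[0,0,-0.7,0,0,0],[0,0,0,0,0,0]]'
python3 -c "
from h import *
print(to([.547,-.231,.155],.023))"
```

```text
clock: 8.62
ee_pos: [0.5439, 0.0697, 0.0404]
eef_rot: [-0.0, -0.01, 1.0, -0.0]
force: [-1.0, -0.4, 0.9]
grip_width: 0.0372
gripper_force: 0.0
clock: 9.12
ee_pos: [0.5438, 0.0712, 0.0412]
eef_rot: [0.0, -0.011, 1.0, -0.0]
force: [-0.3, -2.4, -0.0]
grip_width: 0.0148
gripper_force: 40.0
clock: 9.62
ee_pos: [0.5449, 0.0716, 0.1575]
eef_rot: [0.002, -0.011, 1.0, 0.0]
force: [-0.3, 0.4, -4.9]
grip_width: 0.0151
gripper_force: 40.0
pos units [ 0.07 -5.04  0.04] rot units [ 0.    0.06 -0.02]
```

```bash
python3 -m crank '[[0.01,-0.72,0,0,0,0],[0.01,-0.72,0,0,0,0],[0.01,-0.72,0,0,0,0],[0.01,-0.72,0,0,0,0],[0.01,-0.72,0,0,0,0],[0.01,-0.72,0,0,0,0],[0.01,-0.72,0,0,0,0],[0,0,0,0,0,0],[0,0,0.7,0,0,0],[0,0,0.7,0,0,0],[0,0,0.5,0,0,0],[0,0,0,0,0,0]]'
python3 -c "
from h import *
print(st(),to([.547,-.231,.0305],.023))"
```

```text
clock: 11.12
ee_pos: [0.5439, -0.2291, 0.038]
eef_rot: [-0.003, -0.011, 1.0, 0.002]
force: [1.4, 0.1, -2.9]
grip_width: 0.0153
gripper_force: 40.0
t 11.1 p [ 0.5439 -0.2291  0.038 ] f [ 1.4  0.1 -2.9] w 0.0153 gf 40.0 pos units [-0.05 -0.03  0.12] rot units [ 0.04 -0.06 -0.01]
```

```bash
python3 -m crank '[[0,0,0.11,0,0,0],[0,0,0,0,0,0]]'
python3 -m crank '[[0,0,0,0,0,0],[0,0,0,0,0,0],[0,0,0,0,0,0]]' 0.4
python3 -m crank '[[0,0,-0.9,0,0,0],[0,0,-0.9,0,0,0],[0,0,-0.4,0,0,0],[0,0.8,0,0,0,0],[0,0.8,0,0,0,0],[0,0.8,0,0,0,0],[0,0.8,0,0,0,0],[0,0,0,0,0,0]]'
python3 - <<'E'
from h import *
c=cap('top');print(*brass(c),'tote',*brass(c,(.4,.62,-.42,-.16)),sep='\n')
for b in brass(c): print(to([b[0]+.001,b[1],.041],.023))
E
```

```text
clock: 11.38
ee_pos: [0.5461, -0.2309, 0.035]
eef_rot: [0.0, -0.011, 1.0, -0.0]
force: [0.5, 0.7, -2.8]
grip_width: 0.015
gripper_force: 40.0
clock: 11.75
ee_pos: [0.5461, -0.2311, 0.0349]
eef_rot: [0.0, -0.011, 1.0, -0.0]
force: [0.2, -0.8, 0.1]
grip_width: 0.0365
gripper_force: 0.0
clock: 12.75
ee_pos: [0.5416, -0.0365, 0.1667]
eef_rot: [0.0, -0.012, 1.0, 0.0]
force: [-0.2, -1.2, 0.5]
grip_width: 0.037
gripper_force: 0.0
[5.396e-01 1.756e-01 5.550e-02 4.000e+01 3.400e+02]
[5.216e-01 1.218e-01 5.600e-02 4.400e+01 3.390e+02]
tote
[ 5.592e-01 -3.489e-01  4.530e-02  3.500e+01  2.710e+02]
[ 5.456e-01 -2.314e-01  4.550e-02  4.100e+01  2.900e+02]
pos units [-0.06  3.56  2.09] rot units [-0.    0.    0.01]
pos units [0.26 2.67 2.09] rot units [-0.    0.    0.01]
```

```bash
python3 -m crank '[[0.06,0.68,0,0,0,0],[0.06,0.67,0,0,0,0],[0.06,0.66,0,0,0,0],[0.06,0.66,0,0,0,0],[0,0,0,0,0,0],[0,0,0.8,0,0,0],[0,0,0.8,0,0,0],[0,0,0.48,0,0,0],[0,0,0,0,0,0]]' 0.4
python3 -m crank '[[0,0,0,0,0,0],[0,0,0,0,0,0],[0,0,0,0,0,0],[0,0,0,0,0,0]]' 0 40
python3 -m crank '[[0,0,-0.4,0,0,0],[0,0,-0.8,0,0,0],[0,0,-0.7,0,0,0],[0,0,0,0,0,0]]'
python3 -c "
from h import *
print(to([.458,-.243,.155],.023))"
```

```text
clock: 13.92
ee_pos: [0.5243, 0.1191, 0.0407]
eef_rot: [-0.001, -0.01, 1.0, -0.0]
force: [-0.3, 0.2, 0.2]
grip_width: 0.0374
gripper_force: 0.0
clock: 14.42
ee_pos: [0.5242, 0.1206, 0.0419]
eef_rot: [0.0, -0.011, 1.0, -0.0]
force: [0.6, -2.2, 2.7]
grip_width: 0.0149
gripper_force: 40.0
clock: 14.92
ee_pos: [0.5252, 0.1212, 0.1581]
eef_rot: [0.002, -0.011, 1.0, 0.0]
force: [-0.5, 1.2, -3.5]
grip_width: 0.0149
gripper_force: 40.0
pos units [ 1.25 -6.04  0.04] rot units [ 0.01  0.06 -0.02]
```

```bash
python3 -m crank '[[0.16,-0.75,0,0,0,0],[0.16,-0.75,0,0,0,0],[0.16,-0.75,0,0,0,0],[0.16,-0.75,0,0,0,0],[0.16,-0.75,0,0,0,0],[0.16,-0.75,0,0,0,0],[0.16,-0.75,0,0,0,0],[0.16,-0.75,0,0,0,0],[0,0,0,0,0,0]]'
python3 -m crank '[[0,0,0.7,0,0,0],[0,0,0.7,0,0,0],[0,0,0.5,0,0,0],[0,0,0,0,0,0]]'
python3 -c "
from h import *
print(st(),to([.458,-.243,.0315],.023))"
```

```text
clock: 16.05
ee_pos: [0.4535, -0.2425, 0.1539]
eef_rot: [-0.001, -0.009, 1.0, 0.001]
force: [-0.6, 0.8, -3.0]
grip_width: 0.0149
gripper_force: 40.0
clock: 16.55
ee_pos: [0.4532, -0.2388, 0.0391]
eef_rot: [-0.002, -0.011, 1.0, 0.002]
force: [0.3, -0.0, -3.4]
grip_width: 0.0149
gripper_force: 40.0
t 16.6 p [ 0.4532 -0.2388  0.0391] f [ 0.3 -0.  -3.4] w 0.0149 gf 40.0 pos units [-0.08 -0.07  0.13] rot units [ 0.04 -0.06 -0.01]
```

```bash
python3 -m crank '[[0,0,0.11,0,0,0],[0,0,0,0,0,0]]'
python3 -m crank '[[0,0,0,0,0,0],[0,0,0,0,0,0],[0,0,0,0,0,0]]' 0.4
python3 -m crank '[[0,0,-0.9,0,0,0],[0,0,-0.9,0,0,0],[0,0,-0.4,0,0,0],[0,0.8,0,0,0,0],[0,0.8,0,0,0,0],[0,0.8,0,0,0,0],[0,0.8,0,0,0,0],[0,0,0,0,0,0]]'
python3 - <<'E'
from h import *
c=cap('top');print(*brass(c),'tote',*brass(c,(.4,.62,-.42,-.16)),sep='\n')
for b in brass(c): print(to([b[0]+.001,b[1],.041],.023))
E
```

```text
clock: 16.8
ee_pos: [0.4551, -0.2406, 0.0355]
eef_rot: [0.0, -0.011, 1.0, -0.0]
force: [0.5, 0.7, -2.8]
grip_width: 0.0145
gripper_force: 40.0
clock: 17.18
ee_pos: [0.455, -0.2408, 0.0355]
eef_rot: [0.0, -0.011, 1.0, -0.0]
force: [-0.6, 0.1, 0.3]
grip_width: 0.0362
gripper_force: 0.0
clock: 18.18
ee_pos: [0.4505, -0.0465, 0.1673]
eef_rot: [0.0, -0.012, 1.0, 0.0]
force: [0.9, 0.5, -1.1]
grip_width: 0.037
gripper_force: 0.0
[5.396e-01 1.754e-01 5.560e-02 4.100e+01 3.290e+02]
tote
[ 5.588e-01 -3.482e-01  4.530e-02  3.900e+01  3.390e+02]
[ 5.453e-01 -2.308e-01  4.550e-02  4.300e+01  3.340e+02]
[ 4.546e-01 -2.405e-01  4.560e-02  4.000e+01  2.970e+02]
pos units [-1.58  3.69  2.1 ] rot units [-0.    0.    0.01]
```

Last weight, to tote slot (-.045,-.06) = (.473,-.362).

```bash
python3 -m crank '[[-0.32,0.74,0,0,0,0],[-0.32,0.74,0,0,0,0],[-0.32,0.74,0,0,0,0],[-0.32,0.74,0,0,0,0],[-0.32,0.75,0,0,0,0],[0,0,0,0,0,0],[0,0,0.8,0,0,0],[0,0,0.8,0,0,0],[0,0,0.49,0,0,0],[0,0,0,0,0,0]]' 0.4
python3 -m crank '[[0,0,0,0,0,0],[0,0,0,0,0,0],[0,0,0,0,0,0],[0,0,0,0,0,0]]' 0 40
python3 -m crank '[[0,0,-0.4,0,0,0],[0,0,-0.8,0,0,0],[0,0,-0.7,0,0,0],[0,0,0,0,0,0]]'
python3 -c "
from h import *
print(to([.473,-.362,.155],.023))"
```

```text
clock: 19.48
ee_pos: [0.5423, 0.174, 0.0409]
eef_rot: [-0.0, -0.01, 1.0, -0.0]
force: [0.2, 0.1, 0.6]
grip_width: 0.0371
gripper_force: 0.0
clock: 19.98
ee_pos: [0.5421, 0.1756, 0.0419]
eef_rot: [0.0, -0.011, 1.0, -0.0]
force: [-0.2, -2.5, 2.1]
grip_width: 0.0148
gripper_force: 40.0
clock: 20.48
ee_pos: [0.5432, 0.1763, 0.1582]
eef_rot: [0.002, -0.011, 1.0, 0.001]
force: [-0.3, -0.1, -3.6]
grip_width: 0.0147
gripper_force: 40.0
pos units [ 1.36 -8.94  0.04] rot units [ 0.01  0.06 -0.02]
```

```bash
python3 -m crank '[[0.12,-0.79,0,0,0,0],[0.12,-0.79,0,0,0,0],[0.12,-0.79,0,0,0,0],[0.12,-0.79,0,0,0,0],[0.12,-0.79,0,0,0,0],[0.12,-0.79,0,0,0,0],[0.12,-0.79,0,0,0,0],[0.12,-0.79,0,0,0,0],[0.12,-0.79,0,0,0,0],[0.12,-0.79,0,0,0,0],[0.12,-0.79,0,0,0,0],[0,0,0,0,0,0]]'
python3 -m crank '[[0,-0.2,0,0,0,0],[0,0,0.7,0,0,0],[0,0,0.7,0,0,0],[0,0,0.5,0,0,0],[0,0,0,0,0,0]]'
python3 -c "
from h import *
print(st(),to([.473,-.362,.0325],.023))"
```

```text
clock: 21.98
ee_pos: [0.4725, -0.3492, 0.1535]
eef_rot: [-0.001, -0.009, 1.0, 0.001]
force: [-1.0, 1.4, -3.2]
grip_width: 0.0147
gripper_force: 40.0
clock: 22.6
ee_pos: [0.4732, -0.3575, 0.0393]
eef_rot: [-0.002, -0.011, 1.0, 0.002]
force: [0.9, -1.3, -2.5]
grip_width: 0.0149
gripper_force: 40.0
t 22.6 p [ 0.4732 -0.3575  0.0393] f [ 0.9 -1.3 -2.5] w 0.0149 gf 40.0 pos units [ 0.   -0.08  0.11] rot units [ 0.04 -0.04 -0.01]
```

```bash
python3 -m crank '[[0,0,0.1,0,0,0],[0,0,0,0,0,0]]'
python3 -m crank '[[0,0,0,0,0,0],[0,0,0,0,0,0],[0,0,0,0,0,0]]' 0.4
python3 -m crank '[[0,0,-0.9,0,0,0],[0,0,-0.9,0,0,0],[0,0,-0.9,0,0,0],[0,0,-0.9,0,0,0],[0,0,-0.9,0,0,0],[0,0.8,0,0,0,0],[0,0.8,0,0,0,0],[0,0,0,0,0,0]]'
python3 - <<'E'
from h import *
import pickle
print(st())
for n in('top','scene'):
    c=cap(n);pickle.dump(c,open(n+'2.pkl','wb'))
    print(n,*brass(c),'tote',*brass(c,(.4,.62,-.45,-.16)),sep='\n')
    if n=='top': save(c,'top2.png',(100,60,480,300),2)
    P=cloud(c); Rm=ax(.0232)[:2,:2]*np.array([[-1],[1]]) # rows mx,my
    H=np.array([.4503,.1231])  # mid slots
    Q=(P[...,:2]-H)@Rm.T
    m=(P[...,2]>.1)&(abs(Q[...,1])<.17)&(Q[...,0]>.1)&(Q[...,0]<.35)
    q=np.c_[Q[m],P[m][:,2]]
    for lo,hi in((.1,.15),(.15,.2),(.2,.25),(.25,.3),(.3,.4)):
        k=q[(q[:,2]>lo)&(q[:,2]<hi)]
        if len(k): print(lo,len(k),k[:,0].min().round(3),np.median(k[:,0]).round(3),k[:,0].max().round(3),k[:,1].min().round(3),k[:,1].max().round(3),k[:,2].max().round(3))
E
```

```text
clock: 22.85
ee_pos: [0.4745, -0.3593, 0.0364]
eef_rot: [0.0, -0.011, 1.0, -0.0]
force: [0.4, 0.1, -2.2]
grip_width: 0.0148
gripper_force: 40.0
clock: 23.22
ee_pos: [0.4743, -0.3593, 0.0361]
eef_rot: [0.0, -0.011, 1.0, -0.0]
force: [-0.2, -0.4, 0.5]
grip_width: 0.0362
gripper_force: 0.0
clock: 24.22
ee_pos: [0.4721, -0.2609, 0.3063]
eef_rot: [0.0, -0.012, 1.0, -0.0]
force: [0.2, -1.1, -0.6]
grip_width: 0.0371
gripper_force: 0.0
t 24.2 p [ 0.4721 -0.2609  0.3063] f [ 0.2 -1.1 -0.6] w 0.0371 gf 0.0
top
tote
[ 5.589e-01 -3.477e-01  4.560e-02  4.200e+01  3.070e+02]
[ 5.452e-01 -2.307e-01  4.590e-02  4.400e+01  3.280e+02]
[ 4.549e-01 -2.398e-01  4.590e-02  4.300e+01  3.340e+02]
0.1 984 0.18 0.183 0.185 -0.155 0.156 0.15
0.15 1236 0.183 0.185 0.188 -0.155 0.156 0.2
0.2 1416 0.185 0.188 0.236 -0.155 0.157 0.25
0.25 2260 0.18 0.191 0.239 -0.155 0.156 0.285
scene
tote
[ 4.568e-01 -2.412e-01  4.650e-02  2.500e+01  1.660e+02]
[ 4.768e-01 -3.588e-01  4.540e-02  2.400e+01  1.730e+02]
[ 5.497e-01 -2.310e-01  4.590e-02  2.800e+01  1.920e+02]
[ 5.639e-01 -3.484e-01  4.650e-02  2.600e+01  2.010e+02]
0.1 1163 0.186 0.192 0.195 -0.157 0.157 0.15
0.15 1170 0.189 0.194 0.197 -0.157 0.155 0.2
0.2 1295 0.192 0.196 0.242 -0.157 0.157 0.25
0.25 1683 0.183 0.198 0.243 -0.157 0.157 0.285
```

View pics/top2.png

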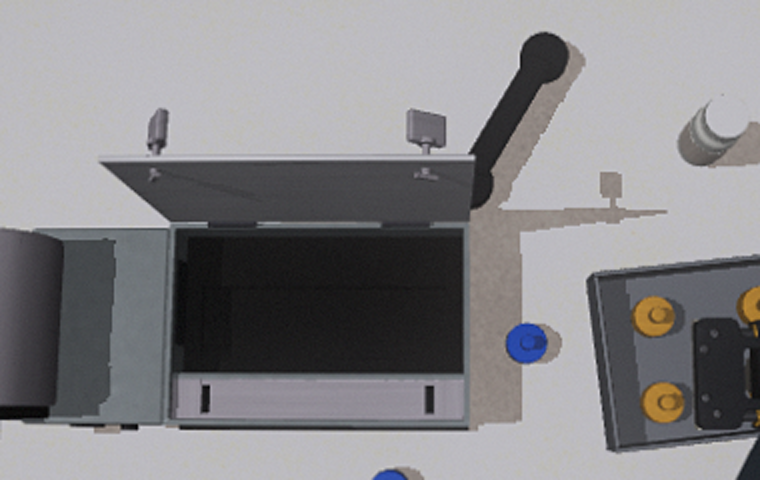

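The top view shows an empty tray and the weights in the tote at crop pixels (655,316), (664,402), (757,305), with the fourth under the gripper (the scene camera sees all four). The lid stands at about 1.62 rad. The left wing, at (157,130), is roughly in line with the slot marks and the right one, at (425,125), is across. Next I go behind the lid.

```bash
cat >> h.py <<'E'
YAW=.0232; MX=np.array([np.cos(YAW),np.sin(YAW)]); MY=np.array([-MX[1],MX[0]]); S0=np.array([.4503,.1231])
def W(x,y,z): return np.r_[S0+x*MX+y*MY,z]   # relative to midpoint between slots
def relp(p): d=np.array(p)[:2]-S0; return np.r_[d@MX,d@MY,p[2]]
E
python3 - <<'E'
from h import *
print(to(W(.255,0,.40),YAW))
w=.009;pts=[]
for th in np.radians([93,80,70,60,50,40,30,20,12,6,2,0]):
    s=.175;pts.append([.181-s*np.cos(th)+(.006+w*np.sin(th))*np.sin(th),.0765+s*np.sin(th)+(.006)*np.cos(th)+w*np.sin(th)*np.cos(th)])
pts=np.array(pts);print(pts.round(3).tolist());print((np.diff(pts,axis=0)/-.06).round(2).tolist())
E
python3 -m crank '[[0,0,-0.8,0,0,0],[0,0,-0.8,0,0,0],[0,0.8,0,0,0,0],[0,0.8,0,0,0,0],[0,0.8,0,0,0,0],[0,0.8,0,0,0,0],[0,0.8,0,0,0,0],[0,0.8,0,0,0,0],[0,0.8,0,0,0,0],[0,0.8,0,0,0,0],[0,0,0,0,0,0]]' 0 20
python3 -c "
from h import *
print(to(W(.255,0,.40),YAW))"
```

```text
pos units [-4.03  6.45 -1.57] rot units [-0.01  0.01 -0.01]
[[0.205, 0.25], [0.165, 0.251], [0.135, 0.246], [0.105, 0.235], [0.078, 0.219], [0.055, 0.198], [0.035, 0.173], [0.02, 0.145], [0.011, 0.121], [0.008, 0.102], [0.006, 0.089], [0.006, 0.082]]
[[0.66, -0.02], [0.51, 0.09], [0.49, 0.18], [0.45, 0.27], [0.4, 0.35], [0.33, 0.42], [0.25, 0.47], [0.14, 0.41], [0.06, 0.31], [0.02, 0.21], [0.01, 0.11]]
clock: 25.7
ee_pos: [0.4643, 0.1223, 0.4014]
eef_rot: [-0.0, -0.012, 1.0, 0.0]
force: [0.3, -0.2, 0.5]
grip_width: 0.0001
gripper_force: 0.0
pos units [-4.02  0.02  0.02] rot units [ 0. -0.  0.]
```

```bash
python3 -m crank '[[-0.7,0,0,0,0,0],[-0.7,0,0,0,0,0],[-0.7,0,0,0,0,0],[-0.7,0,0,0,0,0],[-0.7,0,0,0,0,0],[-0.52,0,0,0,0,0],[0,0,0,0,0,0],[0,0,0.8,0,0,0],[0,0,0.8,0,0,0],[0,0,0.8,0,0,0],[0,0,0,0,0,0]]'
python3 -c "
from h import *
print(relp(sensors.read_state()['ee_pos']),to(W(.205,0,.25),YAW))"
```

```text
clock: 27.08
ee_pos: [0.7034, 0.1246, 0.2547]
eef_rot: [-0.003, -0.01, 1.0, -0.0]
force: [0.2, 0.5, 0.3]
grip_width: 0.0006
gripper_force: 0.0
[ 0.25302857 -0.00435314  0.25466612] pos units [0.8  0.07 0.08] rot units [-0.01 -0.07 -0.03]
```

```bash
python3 -m crank '[[0.27,0,0.03,0,0,0],[0.27,0,0.03,0,0,0],[0.27,0,0,0,0,0],[0.33,0,0,0,0,0],[0.33,0,0,0,0,0],[0.26,0,0.04,0,0,0],[0.26,0,0.05,0,0,0],[0.25,0,0.09,0,0,0],[0.25,0,0.09,0,0,0],[0,0,0,0,0,0]]'
python3 - <<'E'
from h import *
print(st(),relp(sensors.read_state()['ee_pos']))
c=cap('top');save(c,'top3.png',(100,60,400,300),2.4)
E
```

```text
clock: 28.32
ee_pos: [0.5561, 0.1224, 0.2404]
eef_rot: [0.001, -0.01, 1.0, 0.0]
force: [-0.4, 0.3, -0.3]
grip_width: 0.0007
gripper_force: 0.0
t 28.3 p [0.5561 0.1224 0.2404] f [-0.4  0.3 -0.3] w 0.0007 gf 0.0 [ 0.10573483 -0.00311921  0.24036853]
```

View pics/top3.png

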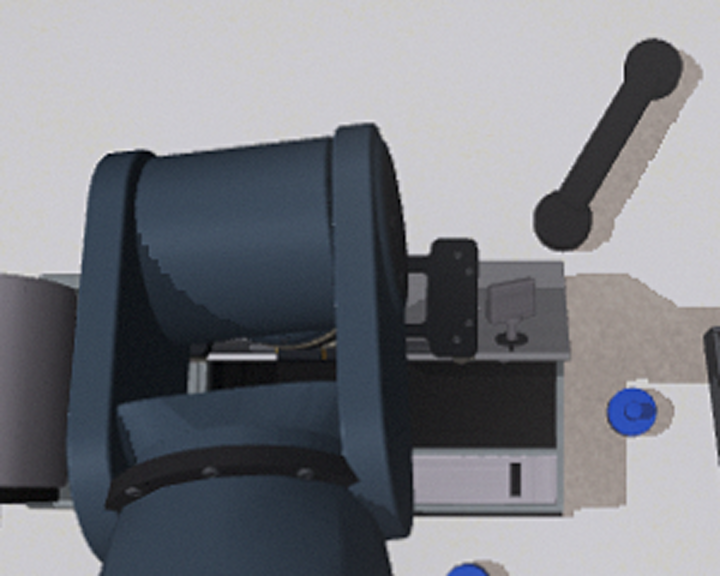

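The lid is following the fingers, with its free edge at about (490,355). Continuing along the arc.

```bash
python3 -m crank '[[0.23,0,0.18,0,0,0],[0.22,0,0.18,0,0,0],[0.2,0,0.18,0,0,0],[0.2,0,0.18,0,0,0],[0.17,0,0.21,0,0,0],[0.16,0,0.21,0,0,0],[0.12,0,0.24,0,0,0],[0.12,0,0.24,0,0,0],[0.07,0,0.2,0,0,0],[0.07,0,0.2,0,0,0],[0,0,0,0,0,0]]'
python3 -c "
from h import *
print(relp(sensors.read_state()['ee_pos']))"
```

```text
clock: 29.75
ee_pos: [0.4617, 0.1207, 0.116]
eef_rot: [-0.001, -0.011, 1.0, -0.0]
force: [-0.3, 0.5, 0.0]
grip_width: 0.0006
gripper_force: 0.0
[ 0.01138747 -0.00270182  0.11599538]
```

```bash
python3 -m crank '[[0.03,0,0.16,0,0,0],[0.03,0,0.15,0,0,0],[0.01,0,0.1,0,0,0],[0.01,0,0.08,0,0,0],[0,0,0.05,0,0,0],[0,0,0,0,0,0]]'
python3 -m crank '[[0,0,0.03,0,0,0],[0,0,0.03,0,0,0],[0,0,0,0,0,0]]'
```

```text
clock: 30.5
ee_pos: [0.4574, 0.1206, 0.0841]
eef_rot: [-0.0, -0.011, 1.0, -0.0]
force: [-0.2, -0.8, 0.3]
grip_width: 0.0006
gripper_force: 0.0
clock: 30.88
ee_pos: [0.4577, 0.1207, 0.0825]
eef_rot: [0.0, -0.011, 1.0, 0.0]
force: [-9.3, -2.2, 29.9]
grip_width: 0.0002
gripper_force: 15.1
```

```bash
python3 -m crank '[[0,0,-0.4,0,0,0],[-0.35,0,-0.8,0,0,0],[-0.35,0,-0.8,0,0,0],[-0.3,0,-0.8,0,0,0],[0,0,-0.3,0,0,0],[0,0,0,0,0,0]]'
python3 - <<'E'
from h import *
import pickle
print(st())
c=cap('wrist');pickle.dump(c,open('w2.pkl','wb'));save(c,'w2.png',(160,60,520,260),2.2)
P=cloud(c);Z=P[...,2]
q=np.einsum('ijk,lk->ijl',P[...,:2]-S0,np.array([MX,MY]))
m=(abs(q[...,0]-.08)<.1)&(abs(q[...,1])<.15)&(Z<.1)
print('lid z',np.percentile(Z[m],[5,50,95]))
for sy in(.115,-.115):
    m=(abs(q[...,1]-sy)<.05)&(abs(q[...,0])<.05)&(Z>.115)&(Z<.14)
    k=np.c_[q[m],Z[m]];t=k[k[:,2]>np.percentile(k[:,2],90)-.004]
    print(len(t),t[:,2].max(),cv2.minAreaRect(t[:,:2].astype(np.float32)), t.mean(0))
E
```

```text
clock: 31.62
ee_pos: [0.5178, 0.122, 0.2676]
eef_rot: [0.001, -0.011, 1.0, 0.0]
force: [-0.2, -0.4, -0.8]
grip_width: 0.0006
gripper_force: 0.0
t 31.6 p [0.5178 0.122  0.2676] f [-0.2 -0.4 -0.8] w 0.0006 gf 0.0
lid z [0.08124933 0.08248191 0.08374197]
317 0.12861287783451686 ((0.00021851155906915665, 0.11484909802675247), (0.036005161702632904, 0.009562965482473373), 28.31517791748047) [-0.00017418  0.11399755  0.12587088]
356 0.12805906588989568 ((-0.0003757285885512829, -0.11435053497552872), (0.01043186616152525, 0.036014243960380554), 31.329730987548828) [-0.00061372 -0.11365771  0.12583417]
```

View pics/w2.png

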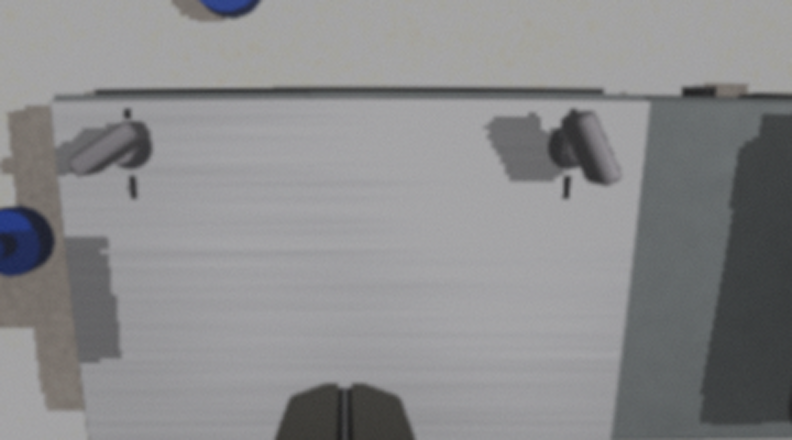

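The lid is shut and the wings are free. The left wing at crop (592,147) is turned −28° and the right at (105,148) +59°, with the dashes at (128,113)/(133,187) and (567,187). Left stud first.

```bash
python3 -m crank '[[0,0,0,0,0,-0.95],[0,0,0,0,0,-0.95],[0,0,0,0,0,-0.95],[0,0,0,0,0,-0.95],[0,0,0,0,0,-0.93],[0,0,0,0,0,-0.93],[0,0,0,0,0,0]]' 0.4 40
python3 -c "
from h import *
print(to(W(.0002,.1148,.101),YAW+np.radians(28.3)),sensors.read_state()['q'].round(2))"
```

```text
clock: 32.55
ee_pos: [0.5167, 0.1219, 0.2653]
eef_rot: [-0.001, -0.254, 0.967, 0.0]
force: [-0.7, 0.9, -0.4]
grip_width: 0.0369
gripper_force: 0.0
pos units [0.04 2.25 2.74] rot units [ 0.01 -0.02 -0.03] [ 0.14  0.27  1.64  0.    1.23 -1.94]
```

```bash
python3 -m crank '[[0.01,0.75,0,0,0,0],[0.02,0.75,0,0,0,0],[0.01,0.75,0,0,0,0],[0,0,0,0,0,0],[0,0,0.6,0,0,0],[0,0,0.6,0,0,0],[0,0,0.3,0,0,0],[0,0,0,0,0,0]]'
python3 -c "
from h import *
print(to(W(.0002,.1148,.101),YAW+np.radians(28.3)),sensors.read_state()['q'].round(2))"
```

```text
clock: 33.55
ee_pos: [0.4484, 0.2372, 0.1752]
eef_rot: [-0.002, -0.254, 0.967, -0.0]
force: [0.3, -0.5, 0.3]
grip_width: 0.0375
gripper_force: 0.0
pos units [-0.    0.01  1.24] rot units [ 0.   -0.04 -0.04] [ 0.39  0.33  1.8  -0.    1.01 -1.69]
```

```bash
python3 -m crank '[[0,0,0.5,0,0,0],[0,0,0.45,0,0,0],[0,0,0.27,0,0,0],[0,0,0,0,0,0],[0,0,0,0,0,0]]'
python3 -m crank '[[0,0,0,0,0,0],[0,0,0,0,0,0],[0,0,0,0,0,0],[0,0,0,0,0,0]]' 0 40
python3 -c "
from h import *
print(st(),relp(sensors.read_state()['ee_pos']),to(W(.0002,.1148,.101),YAW))"
```

```text
clock: 34.17
ee_pos: [0.4494, 0.2384, 0.1044]
eef_rot: [0.001, -0.255, 0.967, 0.0]
force: [-0.2, -0.4, -0.0]
grip_width: 0.0372
gripper_force: 0.0
clock: 34.67
ee_pos: [0.4487, 0.2387, 0.1037]
eef_rot: [0.0, -0.255, 0.967, 0.0]
force: [-2.0, 3.4, 2.0]
grip_width: 0.0096
gripper_force: 40.0
t 34.7 p [0.4487 0.2387 0.1037] f [-2.   3.4  2. ] w 0.0096 gf 40.0 [0.00105663 0.11556425 0.10366236] pos units [ 0.02 -0.    0.04] rot units [0.01 0.   5.63]
```

```bash
python3 -m crank '[[0,0,0,0,0,0.7],[0,0,0,0,0,0.7],[0,0,0,0,0,0.7],[0,0,0,0,0,0.7],[0,0,0,0,0,0.7],[0,0,0,0,0,0.7],[0,0,0,0,0,0.7],[0,0,0,0,0,0.72],[0,0,0,0,0,0],[0,0,0,0,0,0]]'
python3 -c "
from h import *
print(st(),relp(sensors.read_state()['ee_pos']),to(W(0,.1148,.101),YAW),sensors.read_state()['moment'])"
```

```text
clock: 35.92
ee_pos: [0.4487, 0.2383, 0.1035]
eef_rot: [0.0, -0.013, 1.0, 0.0]
force: [-1.2, 1.6, 2.8]
grip_width: 0.0093
gripper_force: 40.0
t 35.9 p [0.4487 0.2383 0.1035] f [-1.2  1.6  2.8] w 0.0093 gf 40.0 [0.00111557 0.11521233 0.10352309] pos units [ 0.02 -0.01  0.04] rot units [0.   0.   0.03] [ 0.28381597  0.27914394 -0.00087476]
```

```bash
python3 -m crank '[[0,0,0.06,0,0,0.03],[0,0,0.06,0,0,0],[0,0,0.06,0,0,0],[0,0,0.06,0,0,0],[0,0,0.01,0,0,0],[0,0,0,0,0,0]]'
python3 -c "
from h import *
print(st(),relp(sensors.read_state()['ee_pos']))"
```

```text
clock: 36.67
ee_pos: [0.4488, 0.2383, 0.0884]
eef_rot: [0.0, -0.011, 1.0, 0.0]
force: [-2.5, 0.7, 6.2]
grip_width: 0.0098
gripper_force: 40.0
t 36.7 p [0.4488 0.2383 0.0884] f [-2.5  0.7  6.2] w 0.0098 gf 40.0 [0.00117057 0.11518937 0.08836656]
```

The 6 N matches the spring near full depth, so the bar is through. Turning it a quarter clockwise.

```bash
python3 -m crank '[[0,0,0,0,0,0.9],[0,0,0,0,0,0.9],[0,0,0,0,0,0.9],[0,0,0,0,0,0.9],[0,0,0,0,0,0.9],[0,0,0,0,0,0.9],[0,0,0,0,0,0.9],[0,0,0,0,0,0.9],[0,0,0,0,0,0.9],[0,0,0,0,0,0.9],[0,0,0,0,0,0]]'
python3 -m crank '[[0,0,0,0,0,0.9],[0,0,0,0,0,0.9],[0,0,0,0,0,0.9],[0,0,0,0,0,0.9],[0,0,0,0,0,0.9],[0,0,0,0,0,0.9],[0,0,0,0,0,0.9],[0,0,0,0,0,0.9],[0,0,0,0,0,0.9],[0,0,0,0,0,0],[0,0,0,0,0,0]]'
python3 -c "
from h import *
print(st(),relp(sensors.read_state()['ee_pos']),to(W(0,.1148,.101),YAW-np.pi/2),sensors.read_state()['moment'])"
```

```text
clock: 38.05
ee_pos: [0.4485, 0.2377, 0.0882]
eef_rot: [-0.0, 0.373, 0.928, -0.001]
force: [-2.5, -2.3, 5.5]
grip_width: 0.0098
gripper_force: 40.0
clock: 39.42
ee_pos: [0.4479, 0.2375, 0.088]
eef_rot: [-0.0, 0.671, 0.742, -0.001]
force: [-4.6, -3.0, 7.2]
grip_width: 0.0097
gripper_force: 40.0
t 39.4 p [0.4479 0.2375 0.088 ] f [-4.6 -3.   7.2] w 0.0097 gf 40.0 [0.00029797 0.11443209 0.08801774] pos units [ 0.01 -0.   -0.22] rot units [-0.03  0.02  0.89] [-0.67883671  0.87923384  0.01557882]
```

```bash
python3 -m crank '[[0,0,0,0,0,0.9],[0,0,0,0,0,0],[0,0,-0.05,0,0,0],[0,0,0,0,0,0]]'
python3 -m crank '[[0,0,0,0,0,0],[0,0,0,0,0,0],[0,0,0,0,0,0]]' 0.4
python3 -m crank '[[0,0,-0.6,0,0,0],[0,0,-0.8,0,0,0],[0,0,-0.8,0,0,0],[0,0,-0.8,0,0,0],[0,0,0,0,0,0]]'
python3 - <<'E'
from h import *
s=np.radians(-58.7);print(to(W(-.0004,-.1145,.101),YAW+s),sensors.read_state()['q'].round(2))
E
```

```text
clock: 39.92
ee_pos: [0.4479, 0.2375, 0.0911]
eef_rot: [-0.0, 0.699, 0.715, -0.001]
force: [-4.2, -4.0, 5.4]
grip_width: 0.0099
gripper_force: 40.0
clock: 40.3
ee_pos: [0.4489, 0.2382, 0.0913]
eef_rot: [0.0, 0.699, 0.715, 0.0]
force: [0.6, -0.1, 0.5]
grip_width: 0.0347
gripper_force: 0.0
clock: 40.92
ee_pos: [0.4501, 0.2388, 0.2747]
eef_rot: [0.001, 0.699, 0.715, 0.003]
force: [-0.3, -0.0, -1.1]
grip_width: 0.0371
gripper_force: 0.0
pos units [-3.84 -0.06  2.89] rot units [ 0.07 -0.01 -6.27] [ 0.4   0.22  1.69 -0.    1.23  0.37]
```

```bash
python3 -m crank '[[-0.77,0,0,0,0,0],[-0.77,0,0,0,0,0],[-0.77,0,0,0,0,0],[-0.77,0,0,0,0,0],[-0.76,0,0,0,0,0],[0,0,0,0,0,-0.9],[0,0,0,0,0,-0.9],[0,0,0,0,0,-0.9],[0,0,0,0,0,-0.9],[0,0,0,0,0,-0.9],[0,0,0,0,0,-0.9],[0,0,0,0,0,-0.87]]'
python3 -m crank '[[0,0,0.5,0,0,0],[0,0,0.6,0,0,0],[0,0,0.6,0,0,0],[0,0,0,0,0,0]]'
python3 - <<'E'
from h import *
s=np.radians(-58.7);print(to(W(-.0004,-.1145,.1035),YAW+s))
c=cap('top');P=cloud(c);q=np.einsum('ijk,lk->ijl',P[...,:2]-S0,np.array([MX,MY]));Z=P[...,2]
m=(abs(q[...,1]-.114)<.05)&(abs(q[...,0])<.05)&(Z>.1)&(Z<.14)
k=np.c_[q[m],Z[m]]
if len(k): print('left wing',len(k),np.percentile(Z[m],[50,95]),cv2.minAreaRect(k[k[:,2]>np.percentile(k[:,2],90)-.004][:,:2].astype(np.float32)))
E
```

```text
clock: 42.42
ee_pos: [0.4534, 0.0079, 0.2702]
eef_rot: [-0.001, 0.479, 0.878, -0.0]
force: [0.8, 0.0, -0.1]
grip_width: 0.0374
gripper_force: 0.0
clock: 42.92
ee_pos: [0.452, 0.008, 0.167]
eef_rot: [-0.003, 0.48, 0.877, -0.001]
force: [0.0, 0.7, 0.6]
grip_width: 0.0373
gripper_force: 0.0
pos units [0.   0.02 1.06] rot units [-0.05 -0.04 -0.  ]
left wing 115 [0.11296833 0.11626316] ((-0.0008645183406770229, 0.11511237919330597), (0.009719428606331348, 0.035160694271326065), 0.3329268991947174)
```

The left stud is locked: wing across, and about 12 mm in. Now the right one.

```bash
python3 -m crank '[[0,0,0.5,0,0,0],[0,0,0.35,0,0,0],[0,0,0.2,0,0,0],[0,0,0,0,0,0],[0,0,0,0,0,0]]'
python3 -m crank '[[0,0,0,0,0,0],[0,0,0,0,0,0],[0,0,0,0,0,0],[0,0,0,0,0,0]]' 0 40
python3 -c "
from h import *
print(st(),relp(sensors.read_state()['ee_pos']),to(W(0,-.1145,.1035),YAW))"
```

```text
clock: 43.6
ee_pos: [0.4544, 0.0079, 0.1074]
eef_rot: [0.001, 0.48, 0.877, 0.0]
force: [0.6, -0.3, -0.1]
grip_width: 0.0373
gripper_force: 0.0
clock: 44.1
ee_pos: [0.4535, 0.0077, 0.1065]
eef_rot: [-0.0, 0.48, 0.877, -0.0]
force: [-2.5, -2.7, 1.6]
grip_width: 0.0096
gripper_force: 40.0
t 44.1 p [0.4535 0.0077 0.1065] f [-2.5 -2.7  1.6] w 0.0096 gf 40.0 [ 0.00048699 -0.11546954  0.10645793] pos units [0.02 0.   0.05] rot units [-1.000e-02 -1.000e-02 -1.174e+01]
```

```bash
python3 -m crank '[[0,0,0,0,0,-0.98],[0,0,0,0,0,-0.98],[0,0,0,0,0,-0.98],[0,0,0,0,0,-0.98],[0,0,0,0,0,-0.98],[0,0,0,0,0,-0.98],[0,0,0,0,0,-0.98],[0,0,0,0,0,-0.98],[0,0,0,0,0,-0.98],[0,0,0,0,0,-0.98],[0,0,0,0,0,-0.98],[0,0,0,0,0,-0.96]]'
python3 -m crank '[[0,0,0,0,0,0],[0,0,0,0,0,0]]'
python3 -c "
from h import *
print(st(),relp(sensors.read_state()['ee_pos']),to(W(0,-.1145,.1035),YAW))"
```

```text
clock: 45.6
ee_pos: [0.4538, 0.0083, 0.1065]
eef_rot: [-0.0, -0.013, 1.0, 0.0]
force: [-0.4, 3.7, 2.5]
grip_width: 0.0098
gripper_force: 40.0
clock: 45.85
ee_pos: [0.4538, 0.0082, 0.1065]
eef_rot: [0.0, -0.01, 1.0, 0.0]
force: [-0.2, 5.2, 2.4]
grip_width: 0.01
gripper_force: 40.0
t 45.9 p [0.4538 0.0082 0.1065] f [-0.2  5.2  2.4] w 0.0100 gf 40.0 [ 0.00087723 -0.11490214  0.10648669] pos units [0.01 0.01 0.05] rot units [ 0.01  0.   -0.03]
```

```bash
python3 -m crank '[[0,0,0.06,0,0,-0.03],[0,0,0.06,0,0,0],[0,0,0.06,0,0,0],[0,0,0.06,0,0,0],[0,0,0.01,0,0,0],[0,0,0,0,0,0]]'
python3 -c "
from h import *
print(st(),relp(sensors.read_state()['ee_pos']))"
```

```text
clock: 46.6
ee_pos: [0.4538, 0.0082, 0.0916]
eef_rot: [-0.0, -0.012, 1.0, 0.0]
force: [-3.5, 5.8, 7.7]
grip_width: 0.0096
gripper_force: 40.0
t 46.6 p [0.4538 0.0082 0.0916] f [-3.5  5.8  7.7] w 0.0096 gf 40.0 [ 0.00087366 -0.11490333  0.09160451]
```

The bar is through on the right stud too. Turning it.

```bash
python3 -m crank '[[0,0,0,0,0,0.9],[0,0,0,0,0,0.9],[0,0,0,0,0,0.9],[0,0,0,0,0,0.9],[0,0,0,0,0,0.9],[0,0,0,0,0,0.9],[0,0,0,0,0,0.9],[0,0,0,0,0,0.9],[0,0,0,0,0,0.9],[0,0,0,0,0,0.9],[0,0,0,0,0,0]]'
python3 -m crank '[[0,0,0,0,0,0.9],[0,0,0,0,0,0.9],[0,0,0,0,0,0.9],[0,0,0,0,0,0.9],[0,0,0,0,0,0.9],[0,0,0,0,0,0.9],[0,0,0,0,0,0.9],[0,0,0,0,0,0.9],[0,0,0,0,0,0.9],[0,0,0,0,0,0.9],[0,0,0,0,0,0],[0,0,0,0,0,0]]'
python3 -c "
from h import *
print(st(),relp(sensors.read_state()['ee_pos']),to(W(0,-.1148,.101),YAW-np.pi/2))"
```

```text
clock: 47.98
ee_pos: [0.4537, 0.0077, 0.0916]
eef_rot: [-0.0, 0.372, 0.928, -0.0]
force: [-2.9, 0.2, 5.9]
grip_width: 0.0097
gripper_force: 40.0
clock: 49.48
ee_pos: [0.4531, 0.0074, 0.0914]
eef_rot: [-0.0, 0.699, 0.716, -0.001]
force: [-4.6, -3.6, 6.4]
grip_width: 0.0097
gripper_force: 40.0
t 49.5 p [0.4531 0.0074 0.0914] f [-4.6 -3.6  6.4] w 0.0097 gf 40.0 [ 7.48141459e-05 -1.15686745e-01  9.14176076e-02] pos units [ 0.01 -0.   -0.16] rot units [-0.02  0.01  0.01]
```

Ease up, release, lift, back off toward the robot and take a final look.

```bash
python3 -m crank '[[0,0,-0.05,0,0,0],[0,0,0,0,0,0]]'
python3 -m crank '[[0,0,0,0,0,0],[0,0,0,0,0,0],[0,0,0,0,0,0]]' 0.4
python3 -m crank '[[0,0,-0.6,0,0,0],[0,0,-0.8,0,0,0],[0,0,-0.8,0,0,0],[0,0,-0.5,0,0,0],[0,-0.7,0,0,0,0],[0,-0.7,0,0,0,0],[0,-0.7,0,0,0,0],[0,0,0,0,0,0],[0,0,0,0,0,0]]'
python3 - <<'E'
from h import *
print(st())
c=cap('top');P=cloud(c);q=np.einsum('ijk,lk->ijl',P[...,:2]-S0,np.array([MX,MY]));Z=P[...,2]
for y in(.114,-.114):
    m=(abs(q[...,1]-y)<.05)&(abs(q[...,0])<.05)&(Z>.1)&(Z<.14);k=np.c_[q[m],Z[m]]
    if len(k): print('wing',len(k),np.percentile(Z[m],[50,95]),cv2.minAreaRect(k[k[:,2]>np.percentile(k[:,2],90)-.004][:,:2].astype(np.float32)))
print(*brass(c),'tote',*brass(c,(.4,.62,-.45,-.16)),sep='\n')
m=(abs(q[...,0]-.1)<.05)&(abs(q[...,1])<.12);print('lid z',np.nanpercentile(Z[m],[5,50,95]))
save(c,'topF.png',scale=1.25)
E
```

```text
clock: 49.72
ee_pos: [0.453, 0.0075, 0.0945]
eef_rot: [-0.0, 0.699, 0.716, -0.001]
force: [-4.5, -2.3, 6.1]
grip_width: 0.0098
gripper_force: 40.0
clock: 50.1
ee_pos: [0.4539, 0.0079, 0.0944]
eef_rot: [0.0, 0.698, 0.716, 0.0]
force: [0.1, 1.1, -0.6]
grip_width: 0.0342
gripper_force: 0.0
clock: 51.22
ee_pos: [0.3286, 0.0046, 0.2568]
eef_rot: [0.001, 0.698, 0.716, 0.0]
force: [0.4, -0.7, 0.9]
grip_width: 0.0374
gripper_force: 0.0
t 51.2 p [0.3286 0.0046 0.2568] f [ 0.4 -0.7  0.9] w 0.0374 gf 0.0
wing 116 [0.11264061 0.11550841] ((-0.0008676680736243725, 0.11558038741350174), (0.009725438430905342, 0.03591262921690941), 0.29109957814216614)
wing 103 [0.11320508 0.11612424] ((-0.0021760924719274044, -0.11385330557823181), (0.009657391346991062, 0.03295473754405975), 0.010328773409128189)
tote
[ 5.589e-01 -3.478e-01  4.600e-02  4.000e+01  2.850e+02]
[ 5.453e-01 -2.307e-01  4.570e-02  4.200e+01  2.980e+02]
[ 4.739e-01 -3.586e-01  4.610e-02  4.200e+01  2.980e+02]
[ 4.547e-01 -2.399e-01  4.630e-02  4.300e+01  3.010e+02]
lid z [0.07894775 0.08163559 0.08430912]
```

View pics/topF.png

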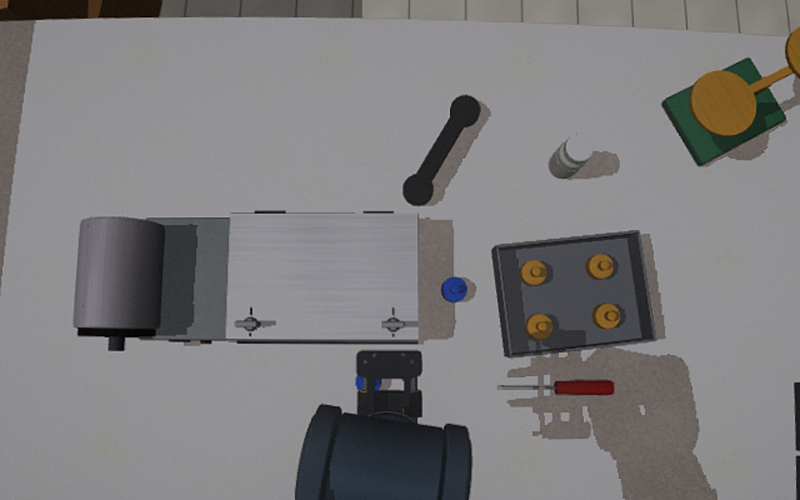

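The final view shows the four weights upright and apart on the tote floor at (533,272), (600,265), (540,325) and (607,316). The lid is shut, both wings at (250,324) and (393,324) are across and about 12 mm in, and the screwdriver, handset and jar have not moved. Handing in.

```bash
python3 -c "
from cell import bot
print(bot.sign_off())"
```

```text
the job is handed in; nothing more can be done
None
```

I moved all four brass weights into the tote, shut the lid and locked both studs; the final top-camera picture agrees, and I handed the job in at about 51 s of the 210 s allowed, but sign-off returned no verdict.

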